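# Put the hand sander away in the chest drawer

## Robot

A 7-joint arm with a two-finger parallel gripper is mounted at the origin on a cart in front of the work surface, level with it; the furniture and walls round the work are solid. World frame = base frame: x ahead of the robot, y to its left, z up, the work surface at z = 0. Lengths are in m, angles in rad, forces in N, time in s.
With the tool pointing down it reaches from about 0.4 to 0.75 m from the base axis. Payload 19.5 kg.
Tool frame: the origin (TCP) lies between the finger pads; the fingertips stand 17 mm ahead of it and the grasp point (between the pads) lies 2 mm behind it; z points along the fingers, y is the line along which they close (so a half turn about z gives the same grasp; the last joint's range is limited). The gripper opens to 85 mm and grips with 20 to 120 N. Pads are 22 mm wide; open, the fingers measure 114 mm over their backs; the gripper's body (76 mm by 85 mm) begins 54 mm behind the grasp point. The pads swing forward as they close: fully open they stand 13 mm farther back than shut.
Start: joints at [-1.36, 0.707, -0.028, 1.485, 0.022, 0.951, -0.075], TCP at [0.144, 0.557, 0.248] pointing down, gripper open.
Joint ranges: [-2.71, 2.71], [-0.32, 2.16], [-1.57, 1.52], [0, 2.45], [-1.46, 4.6], [0, 2.02], [-2.83, 2.83]. Speed limits (rad/s): [1.89, 1.89, 2.57, 2.57, 3.01, 3.01, 3.01].

## Interface

Orientations are given as a unit quaternion [x, y, z, w].
In Python, from workcell import bot, cams gives the robot as it stands.
- The arm moves only by the tool step_arm, never from a script. Its argument "commands" is a list of rows, each a list of 3 entries, a list of its own where there are three numbers: the opening, from 0 (shut) to 1 (fully open), then the shift along the tool's x, y, z in m, then the turn about the tool's z in rad. A call has 1 to 5 rows; each row shifts and turns the commanded pose from where the row before left it, along the tool's axes as they then stand; what a row does not reach is not made up. A row lasts 1/10 s, in which the tool goes at most 50 mm and 8.59 degrees, less where a joint would pass 70% of its speed; a pose out of reach is approached as far as the arm can. A call is refused whole if a number of a shift passes 0.05 or a number of a turn 0.15, either way. A call with a gripper value outside its range is refused whole. The fingers move at their own pace and stop on an object; "newtons" is the grip in N (left out, the last holds). Time passes only in rows, so rows that do not move let the fingers close. It gives the time, the measured TCP pose, the force, the opening and the grip force at its end, in the units of the state.
- bot.get_obs(): the state, without advancing time (a new reading comes with each control period).
- cams.capture(name): name is "scene" or "top"; returns a dict with "color" (480x640x3 uint8, red, green, blue), "camera_matrix" (3x3 intrinsics, pixels), "world_to_cam" (4x4, takes a point from world to camera coordinates). Camera axes: x right, y down, z forward; pixel columns grow to the right and rows downward; lengths in m; the calibration is good to about 2 mm. A picture is of the moment at which its call begins. There is no depth.
- bot.hand_in(): hands the job in; it is judged then, once.
The state is a dict: "time": time; "qpos": joint angles; "dq": joint speeds; "joint_torque": joint torques, N m; "eef_pos": TCP position; "eef_rot": TCP orientation; "force": force on the tool from outside, world axes, zero at the start; "wrist_torque": the same for the moment, N m; "finger_gap": finger opening in m; "gripper_force": force on a finger pad.
Only numpy, scipy, OpenCV 4.12 (cv2) and the standard library are available. Lean on these libraries where they do the work, as an engineer would, in place of code of your own. Each camera call takes 0.05 s, during which the arm holds its last target. There are 200 camera calls.

## Task

Pull the drawer of the small wooden chest all the way open, then set the yellow hand sander down on the drawer's floor, standing on its flat base as it does now; lower it in, do not drop it. Leave the drawer open, let go, and leave the masking tape, glue bottle and cork block where they are.

Things in the scene. Friction and masses are not known exactly. Their poses are not given: they have to be found in the camera images.
- handle_mid (a point): middle of the drawer's steel handle, a horizontal bar 10 mm thick, straight for 104 mm along this frame's y. Its centre line is 50 mm in front of the dark drawer front (45 mm clear gap behind the bar, open above and below), 60 mm above the table, 35 mm below the chest's top. The frame turns with the chest: x points into the chest, z up; the drawer opens along -x
- drawer (a joint): how far the drawer is open, in m: 0 shut, 0.15 fully open at its stop. It slides with a few newtons of friction, has no spring, and stays where it is left
- drawer_floor (a point): point on top of the drawer's floor, 23 mm above the table, 75 mm behind the inner face of the drawer front, midway across; moves with the drawer, axes as handle_mid, which is 139 mm away along -x. Fully open, 147 mm behind the front are uncovered. Inside 218 mm wide (y); sides 47 mm and front 61 mm above the floor. The light wood chest, 208 x 260 x 95 mm, is fixed
- sander_grip (a point): middle of the upright grip of the yellow plastic hand sander (43 mm high, 0.08 to 0.15 kg), 25 mm above its underside. The grip is 26 mm wide (x) and 52 mm long (y), from 8 to 42 mm high. The flat base it stands on is 26 mm (x) by 150 mm (y), 6 mm thick; its middle lies 26 mm from the grip towards +y, so it reaches 101 mm to +y of this point and 49 mm to -y
- cork: cork sanding block 40 x 70 x 26 mm (x, y, z), loose on the table; origin at the centre of its underside. A bystander: it may lie where the sander might have been
- tape: roll of masking tape, 96 mm across, 25 mm high, lying loose on top of the chest; origin at the centre of its underside. A bystander
- glue: white glue bottle with a red tip, 51 mm across, 142 mm high, standing loose on the table right of the chest; origin at the centre of its underside. A bystander
Things that resemble listed ones, but are neither listed nor needed, are in the scene too. There is more than one size of the part that bears sander_grip; the job needs the middle-sized.

How it is judged:
By the outcome, as a careful person would: the job done as asked, in the order asked, and still so for the second after the job is handed in, with the robot touching nothing.
It also fails if it takes over 61 s, if anything falls off the work surface, if the arm or the gripper's body presses on something with over 40 N, if the wrist force passes 120 N, or if a joint passes its speed limit or range.

## Working session

There is one attempt and no reset: what is moved stays moved. The work goes in short steps, Python scripts to look and compute and a tool call to move; the robot and the scene stay as the last step left them, time stands still between calls to the robot, and variables do not carry over. Pictures are saved under pics/ and viewed, at most 10 in all, crops included, and the job is handed in when it is done.

Besides the shell and the picture viewer there is one more tool, called after "Request:" in YAML: its name, and indented under it one key for each argument. step_arm: Moves the arm, as the interface text tells. Its arguments: {"type":"object","properties":{"commands":{"type":"array","items":{"type":"array"}},"newtons":{"type":"number"}},"required":["commands"]}

```bash
mkdir -p pics
cat > h.py <<'E'
import numpy as np, cv2
from workcell import bot, cams
def cap(n,f=None):
    c=cams.capture(n)
    if f: cv2.imwrite('pics/'+f,c['color'][:,:,::-1])
    return c
def ray(c,u,v,z):
    K=np.array(c['camera_matrix']);T=np.array(c['world_to_cam']);R=T[:3,:3];t=T[:3,3]
    o=-R.T@t;d=R.T@np.linalg.solve(K,[u,v,1]);return o+d*(z-o[2])/d[2]
def proj(c,p):
    K=np.array(c['camera_matrix']);T=np.array(c['world_to_cam']);q=K@(T[:3,:3]@np.array(p)+T[:3,3]);return q[:2]/q[2]
E
python3 - <<'E'
from h import *
import pickle
a=cap('top','top1.png');b=cap('scene','scene1.png')
pickle.dump((a,b),open('c.pkl','wb'))
for c in(a,b):
    T=np.array(c['world_to_cam']);print(-T[:3,:3].T@T[:3,3],T[2,:3])
o=bot.get_obs();print(o['time'],o['eef_pos'],o['eef_rot'],o['finger_gap'])
E
```

```text
[ 0.42913969 -0.06160348  1.06974317] [ 0.12912352  0.01743744 -0.99147519]
[ 0.04758732 -0.5035665   0.92598126] [ 0.47063101  0.41151305 -0.78048925]
0.1 [0.14376061 0.55652247 0.24786195] [ 1.26077668e-01  9.92020251e-01 -4.90950954e-04 -4.79187825e-05] 0.08500260329310129
```

View pics/top1.png

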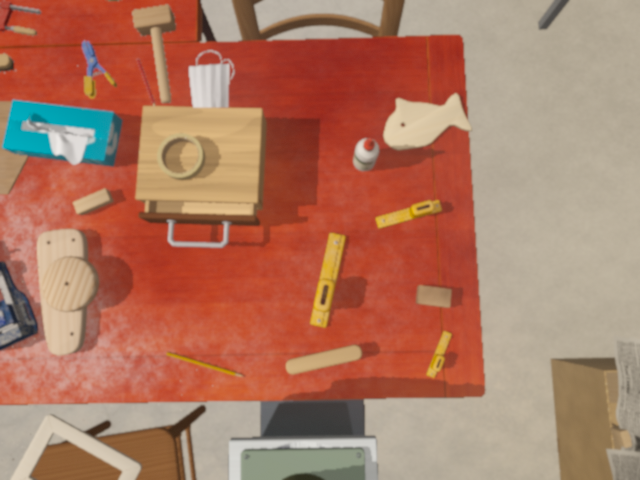

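View pics/scene1.png

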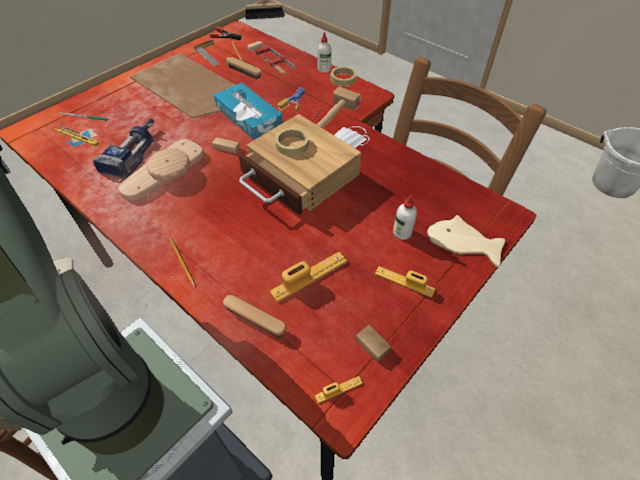

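Top view: there are three yellow sanders, a long one at (328,280), one at (408,213) and a short one at (440,354). The chest is at (200,160), with its handle bar along (170–228, 244). I'll measure the lengths and take one enlarged crop.

Run:
```python
from h import *
import pickle
a,b=pickle.load(open('c.pkl','rb'))
im=a['color'];hsv=cv2.cvtColor(im,cv2.COLOR_RGB2HSV)
m=cv2.inRange(hsv,(18,120,120),(32,255,255))
n,l,s,ce=cv2.connectedComponentsWithStats(m)
for i in range(1,n):
    if s[i,4]>80:
        pts=np.argwhere(l==i)[:,::-1].astype(np.float32)
        r=cv2.minAreaRect(pts);bx=cv2.boxPoints(r)
        w=np.array([ray(a,*p,0.006) for p in bx])[:,:2]
        print(s[i],ce[i].round(),[round(np.linalg.norm(w[k]-w[k+1]),3) for k in(0,1)],w.mean(0).round(3),w.round(3).tolist())
for nm,u,v,z in [('hL',170,244,.065),('hR',228,244,.065),('hLb',170,222,.06),('hRb',228,222,.06),('chFL',137,200,.095),('chFR',262,208,.095),('chBL',143,108,.095),('chBR',263,108,.095),('glue',366,155,.07),('tape',182,157,.12),('cork',434,296,.026)]:
    print(nm,ray(a,u,v,z).round(3))
A=cv2.resize(im[190:250,360:460],(800,480),interpolation=cv2.INTER_CUBIC)[:,:400*2]
B=cv2.resize(im[185:265,130:275],None,fx=4,fy=4,interpolation=cv2.INTER_CUBIC)
A=cv2.resize(im[190:250,365:455],None,fx=4,fy=4,interpolation=cv2.INTER_CUBIC)
sc=b['color'];C=cv2.resize(sc[255:310,360:450],None,fx=4,fy=4,interpolation=cv2.INTER_CUBIC)
can=np.zeros((580,800,3),np.uint8);can[:320,:580]=B;can[330:570,:360]=A;can[330:550,400:760]=C
cv2.imwrite('pics/crop1.png',can[:,:,::-1])
```

```text
[ 85  77  10  21 169] [89. 87.] [np.float64(0.022), np.float64(0.05)] [0.959 0.491] [[0.984, 0.503], [0.983, 0.481], [0.933, 0.479], [0.934, 0.501]]
[376 201  65  27 721] [408. 213.] [np.float64(0.148), np.float64(0.03)] [ 0.636 -0.247] [[0.631, -0.172], [0.67, -0.315], [0.641, -0.322], [0.602, -0.18]]
[ 310  233   35   94 1418] [327. 279.] [np.float64(0.209), np.float64(0.038)] [ 0.49  -0.062] [[0.393, -0.02], [0.597, -0.068], [0.588, -0.105], [0.385, -0.056]]
[427 332  24  45 428] [439. 355.] [np.float64(0.102), np.float64(0.024)] [ 0.322 -0.304] [[0.28, -0.271], [0.373, -0.314], [0.363, -0.336], [0.271, -0.293]]
[167 353  69  22 207] [202. 364.] [np.float64(0.006), np.float64(0.158)] [0.312 0.219] [[0.333, 0.295], [0.339, 0.293], [0.292, 0.142], [0.286, 0.144]]
hL [0.569 0.272 0.065]
hR [0.566 0.148 0.065]
hLb [0.618 0.275 0.06 ]
hRb [0.615 0.149 0.06 ]
chFL [0.66  0.334 0.095]
chFR [0.636 0.07  0.095]
chBL [0.863 0.326 0.095]
chBR [0.855 0.067 0.095]
glue [ 0.753 -0.153  0.07 ]
tape [0.743 0.232 0.12 ]
cork [ 0.447 -0.293  0.026]
```

View pics/crop1.png

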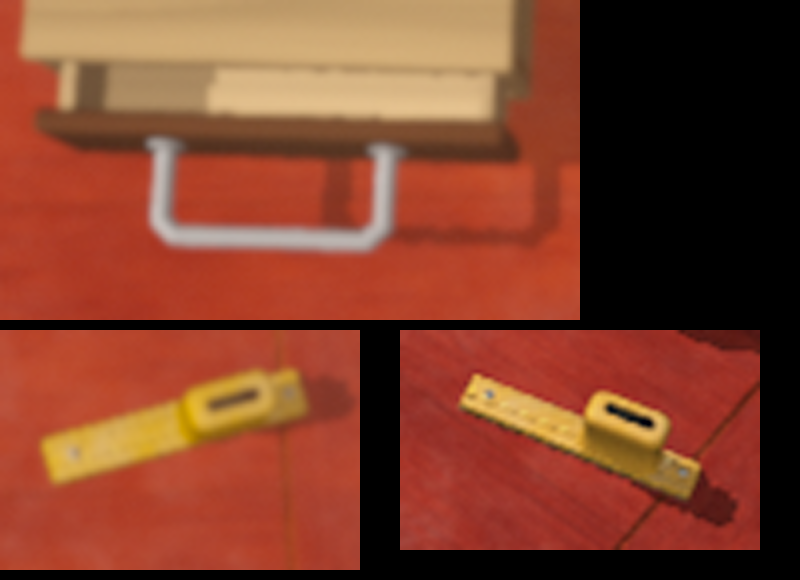

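The one at (408,213) measures 148 x 30 mm, which matches the 150 x 26 mm middle size. The others are 209 mm and 102 mm long. In the crop its grip sits nearer the right end, so its +y points left. The drawer is already slightly open. Next I'll compute exact poses.

Run:
```python
from h import *
import pickle
a,b=pickle.load(open('c.pkl','rb'))
P=lambda u,v,z:ray(a,u,v,z)
e1=P(377,222.7,.006);e2=P(441,205,.006);g=P(422,208.7,.042)
d=(e1-e2)/np.linalg.norm(e1-e2);print('sander len',np.linalg.norm(e1-e2),'yaw',np.degrees(np.arctan2(-d[0],d[1])),'grip from top',g,'from ends',e2+d*.049)
im=a['color'].astype(int);hs=cv2.cvtColor(a['color'],cv2.COLOR_RGB2HSV)
m=(hs[:,:,1]<70)&(hs[:,:,2]>110);m[:215]=0;m[252:]=0;m[:,:160]=0;m[:,240:]=0
ys,xs=np.nonzero(m);print(xs.min(),xs.max(),ys.max())
lo=[(x,ys[xs==x].mean()) for x in range(178,222) if (xs==x).any()]
lo=np.array(lo);k,c=np.polyfit(lo[:,0],lo[:,1],1)
xm=(xs.min()+xs.max())/2
h=P(xm,k*xm+c,.06);p1=P(178,k*178+c,.06);p2=P(222,k*222+c,.06);q=p1-p2
print('handle',h,'yaw',np.degrees(np.arctan2(-q[0],q[1])),'len outer',np.linalg.norm(P(xs.min(),244,.06)-P(xs.max(),244,.06)))
f1=P(135.5,199,.095);f2=P(261,202.5,.095);q=f1-f2
print('chest front',f1,f2,np.linalg.norm(q),np.degrees(np.arctan2(-q[0],q[1])), 'scene proj handle',proj(b,h),'sander',proj(b,[*g[:2],.042]))
th=np.arctan2(-q[0],q[1]);X=np.array([np.cos(th),np.sin(th)])
print('front x-dist chest front - handle',X@((f1+f2)/2-h)[:2])
o=bot.get_obs();e=h-o['eef_pos'];print('delta handle',e)
```

```text
sander len 0.15051781961425978 yaw 14.234475716178931 grip from top [ 0.63724432 -0.27298652  0.042     ] from ends [ 0.63991286 -0.2760954   0.006     ]
167 230 247
handle [0.56846832 0.21211278 0.06      ] yaw -2.6732529217740413 len outer 0.1359764585134332
chest front [0.6625394  0.33692054 0.095     ] [0.6482208  0.07228211 0.095     ] 0.2650255095542284 -3.0970415190892764 scene proj handle [254.24416108 190.98356012] sander [416.06910978 277.04976936]
front x-dist chest front - handle 0.08719067022333288
delta handle [ 0.42470771 -0.34440969 -0.18786195]
```

Request:
step_arm:
  commands:
    - [0.5,[0,0,0.005],0.137]
    - [0.5,[0,0,0.005],0.137]
    - [0.5,[0,0,0.005],0.137]
    - [0.5,[0,0,0.005],0.137]
    - [0.5,[0,0,0.005],0.137]

```text
time: 0.6
eef_pos: [0.1438, 0.5566, 0.2229]
eef_rot: [0.454, 0.891, -0.0, 0.0]
force: [-0.2, 0.8, -0.2]
finger_gap: 0.0424
gripper_force: 0.0
```

Request:
step_arm:
  commands:
    - [0.5,[0,0,0.005],0.137]
    - [0.5,[0,0,0.005],0.137]
    - [0.5,[0,0,0.005],0.137]
    - [0.5,[0,0,0.005],0.137]
    - [0.5,[0,0,0.005],0.137]

```text
time: 1.1
eef_pos: [0.1437, 0.5566, 0.1978]
eef_rot: [0.727, 0.686, -0.0, 0.0]
force: [-0.0, -0.2, -1.1]
finger_gap: 0.0428
gripper_force: 0.0
```

Request:
step_arm:
  commands:
    - [0.5,[-0.0267,0.037,0],0]
    - [0.5,[-0.0267,0.037,0],0]
    - [0.5,[-0.0267,0.037,0],0]
    - [0.5,[-0.0267,0.037,0],0]

```text
time: 1.5
eef_pos: [0.2871, 0.441, 0.1981]
eef_rot: [0.725, 0.689, -0.0, 0.0]
force: [1.1, 0.7, -0.3]
finger_gap: 0.043
gripper_force: 0.0
```

Request:
step_arm:
  commands:
    - [0.5,[-0.0267,0.037,0],0]
    - [0.5,[-0.0267,0.037,0],0]
    - [0.5,[-0.0267,0.037,0],0]
    - [0.5,[-0.0267,0.037,0],0]

```text
time: 1.9
eef_pos: [0.4295, 0.3266, 0.1982]
eef_rot: [0.725, 0.689, -0.0, -0.0]
force: [-0.1, 1.2, 0.1]
finger_gap: 0.0427
gripper_force: 0.0
```

Request:
step_arm:
  commands:
    - [0.5,[-0.0267,0.037,0],0]
    - [0.5,[-0.0267,0.037,0],0]
    - [0.5,[-0.0267,0.037,0],0]
    - [0.5,[-0.0267,0.037,0],0]
    - [0.5,[0,0,0.02],0]

```text
time: 2.4
eef_pos: [0.575, 0.2084, 0.1794]
eef_rot: [0.727, 0.686, 0.001, 0.002]
force: [-0.2, 0.5, -0.5]
finger_gap: 0.0427
gripper_force: 0.0
```

Request:
step_arm:
  commands:
    - [0.5,[0,-0.006,0.02],0]
    - [0.5,[0,0,0.03],0]
    - [0.5,[0,0,0.03],0]
    - [0.5,[0,0,0.02],0]
    - [0.5,[0,0,0.018],0]

```text
time: 2.9
eef_pos: [0.5641, 0.2138, 0.0588]
eef_rot: [0.725, 0.688, -0.001, -0.0]
force: [-0.4, 0.5, 0.7]
finger_gap: 0.043
gripper_force: 0.0
```

Request:
step_arm:
  commands:
    - [0,[0,0,0],0]
    - [0,[0,0,0],0]
    - [0,[0,0,0],0]
    - [0,[0,0,0],0]
  newtons: 40

```text
time: 3.3
eef_pos: [0.565, 0.2139, 0.0611]
eef_rot: [0.725, 0.688, 0.0, 0.0]
force: [1.3, -0.6, -0.1]
finger_gap: 0.008
gripper_force: 39.3
```

Request:
step_arm:
  commands:
    - [0,[0,-0.01,0],0]
    - [0,[0,-0.02,0],0]
    - [0,[0,-0.02,0],0]
    - [0,[0,-0.02,0],0]
    - [0,[0,-0.02,0],0]

```text
time: 3.8
eef_pos: [0.4746, 0.2186, 0.0611]
eef_rot: [0.725, 0.688, 0.001, 0.001]
force: [3.5, 1.1, -4.9]
finger_gap: 0.0081
gripper_force: 39.2
```

Request:
step_arm:
  commands:
    - [0,[0,-0.01,0],0]
    - [0,[0,-0.008,0],0]
    - [0,[0,-0.005,0],0]

```text
time: 4.1
eef_pos: [0.4519, 0.2198, 0.0609]
eef_rot: [0.725, 0.688, 0.001, 0.0]
force: [2.7, -2.5, 7.3]
finger_gap: 0.0082
gripper_force: 40.5
```

Request:
step_arm:
  commands:
    - [0,[0,-0.004,0],0]
    - [0,[0,-0.004,0],0]

```text
time: 4.3
eef_pos: [0.4444, 0.2202, 0.0609]
eef_rot: [0.725, 0.688, 0.001, 0.0]
force: [3.0, -3.9, 9.7]
finger_gap: 0.0087
gripper_force: 40.6
```

Request:
step_arm:
  commands:
    - [0,[0,-0.004,0],0]
    - [0,[0,-0.004,0],0]

```text
time: 4.5
eef_pos: [0.4407, 0.2205, 0.0612]
eef_rot: [0.726, 0.688, 0.005, 0.003]
force: [42.8, -8.1, -19.2]
finger_gap: 0.0086
gripper_force: 39.6
```

The force jumped to 43 N at handle x ≈ 0.441, so the drawer is at its stop. I'll relax the pull, release and lift.

Request:
step_arm:
  commands:
    - [0,[0,0.004,0],0]
    - [0.4,[0,0,0],0]
    - [0.4,[0,0,0],0]
    - [0.4,[0,0,-0.03],0]
    - [0.4,[0,0,-0.04],0]

```text
time: 5.0
eef_pos: [0.4388, 0.2202, 0.1301]
eef_rot: [0.725, 0.689, -0.002, -0.001]
force: [1.4, 0.6, 0.5]
finger_gap: 0.0338
gripper_force: 0.0
```

Request:
step_arm:
  commands:
    - [0.7,[0,0,-0.04],0]
    - [0.7,[0,0,-0.02],0]
    - [0.7,[-0.045,0.019,0],-0.1]
    - [0.7,[-0.045,0.0145,0],-0.1]
    - [0.7,[-0.045,0.01,0],-0.1]

```text
time: 5.5
eef_pos: [0.4897, 0.086, 0.1905]
eef_rot: [0.612, 0.791, 0.0, -0.0]
force: [0.4, 0.3, -0.5]
finger_gap: 0.0595
gripper_force: 0.0
```

Request:
step_arm:
  commands:
    - [0.7,[-0.043,0.006,0],0]
    - [0.7,[-0.043,0.006,0],0]
    - [0.7,[-0.043,0.006,0],0]
    - [0.7,[-0.043,0.006,0],0]
    - [0.7,[-0.043,0.006,0],0]

```text
time: 6.0
eef_pos: [0.5716, -0.1153, 0.1904]
eef_rot: [0.614, 0.789, 0.0, -0.0]
force: [1.0, 1.1, -0.2]
finger_gap: 0.0596
gripper_force: 0.0
```

Request:
step_arm:
  commands:
    - [0.7,[-0.043,0.006,0],0]
    - [0.7,[-0.043,0.006,0],0]
    - [0.7,[-0.043,0.006,0],0]
    - [0.7,[-0.042,0.006,0],0]
    - [0.7,[0,0,0],0]

```text
time: 6.5
eef_pos: [0.6363, -0.2789, 0.1893]
eef_rot: [0.616, 0.788, -0.001, 0.0]
force: [-1.1, 1.9, -1.6]
finger_gap: 0.06
gripper_force: 0.0
```

Run:
```python
from h import *
a=cap('top','top2.png');b=cap('scene','scene2.png')
can=np.zeros((480,800,3),np.uint8)
can[:,:400]=cv2.resize(a['color'][160:280,360:460],(400,480));can[:440,400:]=cv2.resize(b['color'][220:330,350:450],(400,440))
cv2.imwrite('pics/crop2.png',can[:,:,::-1])
o=bot.get_obs();print(o['eef_pos'],o['eef_rot'],o['qpos'])
```

```text
[ 0.63631477 -0.27382574  0.18958615] [ 6.14534433e-01  7.88889765e-01  4.05492133e-05 -6.06217341e-04] [ 0.3444481   0.97385638  0.04422805  1.04312498 -0.04098294  1.12653064
  0.63418927]
```

View pics/scene2.png

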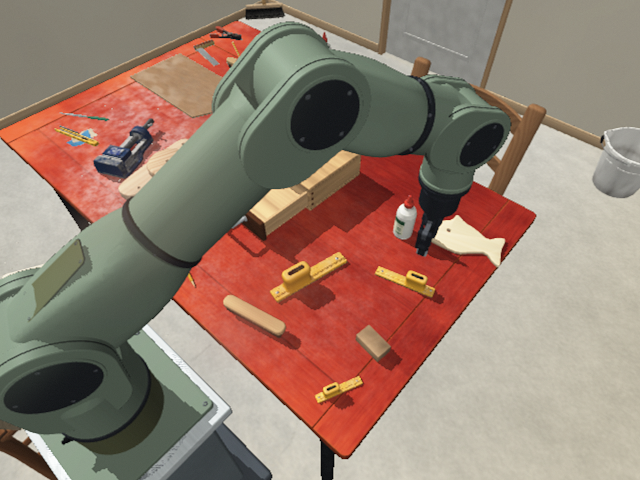

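View pics/top2.png

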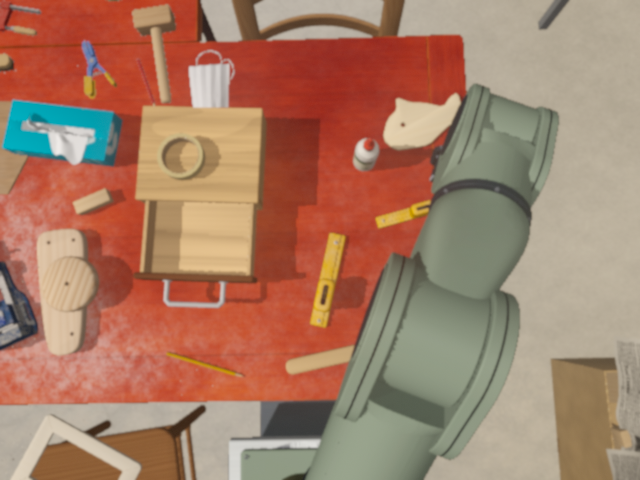

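Scene and top views: the drawer is fully open (front edge at row ~278, floor uncovered) and the bystanders are unmoved. The gripper hangs over the sander's grip at scene (422,250). Lowering now.

Request:
step_arm:
  commands:
    - [0.7,[0,0.001,0.04],0]
    - [0.7,[0,0.001,0.04],0]
    - [0.7,[0,0,0.04],0]
    - [0.7,[0,0,0.025],0]
    - [0.7,[0,0,0.012],0]

```text
time: 7.1
eef_pos: [0.6378, -0.2713, 0.0312]
eef_rot: [0.614, 0.79, -0.0, -0.002]
force: [-0.5, -0.1, 0.7]
finger_gap: 0.0598
gripper_force: 0.0
```

Request:
step_arm:
  commands:
    - [0.7,[0,0,0.004],0]
    - [0.2,[0,0,0],0]
    - [0.2,[0,0,0],0]
    - [0.2,[0,0,0],0]
    - [0.2,[0,0,0],0]
  newtons: 40

```text
time: 7.6
eef_pos: [0.6393, -0.2734, 0.031]
eef_rot: [0.614, 0.789, 0.0, 0.001]
force: [-1.0, 1.7, 7.3]
finger_gap: 0.0248
gripper_force: 40.1
```

Request:
step_arm:
  commands:
    - [0.2,[0,0,-0.02],0]
    - [0.2,[0,0,-0.04],0]
    - [0.2,[0,0,-0.04],0]
    - [0.2,[0,0,-0.04],0]
    - [0.2,[0,0,-0.02],0]

```text
time: 8.1
eef_pos: [0.6394, -0.2736, 0.194]
eef_rot: [0.614, 0.789, 0.001, 0.002]
force: [0.8, -0.6, -2.6]
finger_gap: 0.025
gripper_force: 39.7
```

Run:
```python
from h import *
b=cap('scene');a=cap('top','top3.png')
s=b['color'][160:320,340:500]
cv2.imwrite('pics/crop3.png',cv2.resize(s,(560,560),interpolation=cv2.INTER_CUBIC)[:,:,::-1])
# drawer front/handle in the open state
hs=cv2.cvtColor(a['color'],cv2.COLOR_RGB2HSV)
m=(hs[:,:,1]<70)&(hs[:,:,2]>110);m[:285]=0;m[318:]=0;m[:,:155]=0;m[:,235:]=0
ys,xs=np.nonzero(m);lo=np.array([(x,ys[xs==x].mean()) for x in range(175,216) if (xs==x).any()])
k,c=np.polyfit(lo[:,0],lo[:,1],1);xm=(xs.min()+xs.max())/2
h=ray(a,xm,k*xm+c,.06);print('handle',h,xs.min(),xs.max())
th=np.radians(-2.9);X=np.array([np.cos(th),np.sin(th)]);Y=np.array([-X[1],X[0]])
F=h[:2]+.139*X
# interior side walls tops: left px (154,230), right (253,235)?
for u,v in[(149,240),(156,240),(250,240),(255,240)]: print(ray(a,u,v,.07).round(3))
o=bot.get_obs();print('floor',F,'target grip',F-.026*Y,'now',o['eef_pos'],o['eef_rot'],o['finger_gap'])
```

```text
handle [0.44022568 0.22129686 0.06      ] 163 224
[0.578 0.316 0.07 ]
[0.578 0.301 0.07 ]
[0.573 0.1   0.07 ]
[0.573 0.089 0.07 ]
floor [0.57904767 0.21426444] target grip [0.57773225 0.18829774] now [ 0.63960863 -0.27367611  0.19348784] [6.14264930e-01 7.89094583e-01 7.69827592e-04 2.78262896e-03] 0.024899186313899917
```

View pics/crop3.png

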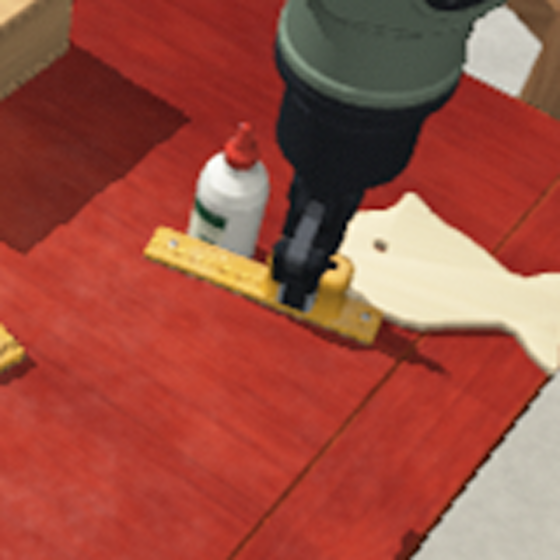

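The sander is held level by its grip, with its long end to the left. Carrying it over to the drawer.

Request:
step_arm:
  commands:
    - [0.2,[0.025,0.003,0],0]
    - [0.2,[0.042,0.005,0],0]
    - [0.2,[0.042,0.005,0],0]
    - [0.2,[0.042,0.005,0],0]
    - [0.2,[0.042,0.005,0],0]

```text
time: 8.7
eef_pos: [0.6128, -0.0788, 0.1892]
eef_rot: [0.614, 0.789, -0.0, -0.0]
force: [1.3, 0.8, -0.9]
finger_gap: 0.0249
gripper_force: 39.7
```

Request:
step_arm:
  commands:
    - [0.2,[0.042,0.005,0],0]
    - [0.2,[0.042,0.005,0],0]
    - [0.2,[0.042,0.005,0],0]
    - [0.2,[0.042,0.005,0],0]
    - [0.2,[0.042,0.005,0],0]

```text
time: 9.2
eef_pos: [0.5855, 0.1309, 0.1892]
eef_rot: [0.614, 0.789, -0.0, -0.0]
force: [0.3, 0.5, -1.1]
finger_gap: 0.0245
gripper_force: 39.7
```

Request:
step_arm:
  commands:
    - [0.2,[0.042,0.005,0],0]
    - [0.2,[0.016,0,0],0]
    - [0.2,[0,0,0],0.1]
    - [0.2,[0,0,0],0.1]
    - [0.2,[0,0,0],0.1]

```text
time: 9.7
eef_pos: [0.5767, 0.1862, 0.1892]
eef_rot: [0.727, 0.687, -0.0, 0.0]
force: [-0.4, 1.3, -0.5]
finger_gap: 0.0244
gripper_force: 39.7
```

Request:
step_arm:
  commands:
    - [0.2,[0,0,0.03],0]
    - [0.2,[0,0,0.03],0]
    - [0.2,[0,0,0.03],0]
    - [0.2,[0,0,0.02],0]
    - [0.2,[0,0,0.008],0]

```text
time: 10.2
eef_pos: [0.576, 0.186, 0.0695]
eef_rot: [0.725, 0.688, -0.001, -0.0]
force: [-0.2, 0.4, -1.7]
finger_gap: 0.025
gripper_force: 39.7
```

Run:
```python
from h import *
b=cap('scene');a=cap('top')
can=np.zeros((480,800,3),np.uint8)
can[:,:400]=cv2.resize(a['color'][190:320,130:270],(400,480));can[:400,400:]=cv2.resize(b['color'][100:240,220:380],(400,400))
cv2.imwrite('pics/crop4.png',can[:,:,::-1])
o=bot.get_obs();print(o['eef_pos'],o['force'])
```

```text
[0.57650488 0.18624484 0.07076609] [0.05044374 0.26269521 0.04157323]
```

View pics/crop4.png

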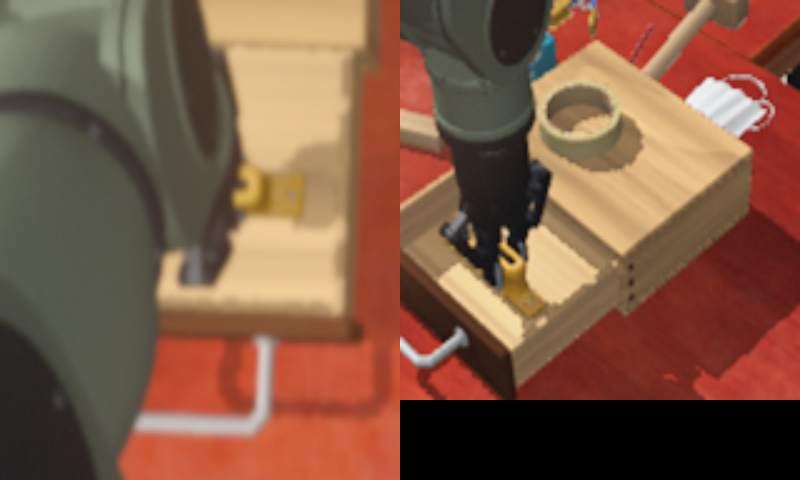

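The sander is between the drawer walls, with its short end at crop (300,190) clear of the right wall. Lowering slowly until it touches.

Request:
step_arm:
  commands:
    - [0.2,[0,0,0.005],0]
    - [0.2,[0,0,0.004],0]
    - [0.2,[0,0,0.003],0]
    - [0.2,[0,0,0.002],0]
    - [0.2,[0,0,0],0]

```text
time: 10.8
eef_pos: [0.5767, 0.1867, 0.0572]
eef_rot: [0.725, 0.688, -0.0, 0.0]
force: [1.8, 0.1, -0.3]
finger_gap: 0.0246
gripper_force: 39.7
```

Request:
step_arm:
  commands:
    - [0.2,[0,0,0.001],0]
    - [0.2,[0,0,0.001],0]
    - [0.2,[0,0,0],0]

```text
time: 11.1
eef_pos: [0.5768, 0.1867, 0.0552]
eef_rot: [0.725, 0.688, -0.0, 0.0]
force: [0.1, 0.6, -0.5]
finger_gap: 0.0248
gripper_force: 39.7
```

Request:
step_arm:
  commands:
    - [0.2,[0,0,0.001],0]
    - [0.2,[0,0,0],0]

```text
time: 11.3
eef_pos: [0.5768, 0.1867, 0.0542]
eef_rot: [0.725, 0.688, -0.0, 0.0]
force: [0.0, -0.3, -0.3]
finger_gap: 0.0242
gripper_force: 39.7
```

Request:
step_arm:
  commands:
    - [0.2,[0,0,0.001],0]
    - [0.2,[0,0,0],0]

```text
time: 11.5
eef_pos: [0.5772, 0.1867, 0.054]
eef_rot: [0.725, 0.688, 0.0, 0.0]
force: [-0.3, -0.4, 9.2]
finger_gap: 0.0249
gripper_force: 41.3
```

Contact shows as 9 N upward at z = 0.054, as predicted. Releasing and retreating.

Request:
step_arm:
  commands:
    - [0.35,[0,0,0],0]
    - [0.5,[0,0,0],0]
    - [0.5,[0,0,0],0]
    - [0.5,[0,0,0],0]
    - [0.5,[0,0,-0.01],0]

```text
time: 12.0
eef_pos: [0.5762, 0.1865, 0.0627]
eef_rot: [0.725, 0.688, -0.001, -0.0]
force: [0.3, 0.2, 0.5]
finger_gap: 0.0428
gripper_force: 0.0
```

Request:
step_arm:
  commands:
    - [0.5,[0,0,-0.03],0]
    - [0.5,[0,0,-0.04],0]
    - [0.5,[0,0,-0.04],0]
    - [0.5,[0,0,-0.04],0]
    - [0.5,[0,0,-0.03],0]

```text
time: 12.5
eef_pos: [0.5769, 0.1866, 0.2467]
eef_rot: [0.725, 0.688, 0.001, 0.001]
force: [-0.4, 0.2, -0.3]
finger_gap: 0.0427
gripper_force: 0.0
```

Request:
step_arm:
  commands:
    - [0.5,[-0.045,0,0],0]
    - [0.5,[-0.045,0,0],0]
    - [0.5,[-0.045,0,0],0]
    - [0.5,[-0.045,0,0],0]
    - [0.5,[-0.045,0,0],0]

```text
time: 13.0
eef_pos: [0.5647, -0.0397, 0.2442]
eef_rot: [0.725, 0.689, 0.0, 0.0]
force: [0.7, -0.6, 0.6]
finger_gap: 0.0427
gripper_force: 0.0
```

Run:
```python
from h import *
b=cap('scene','scene5.png');a=cap('top','top5.png')
can=np.zeros((560,800,3),np.uint8)
can[:480,:400]=cv2.resize(a['color'][100:340,120:320],(400,480));can[:400,400:]=cv2.resize(b['color'][100:260,220:380],(400,400))
cv2.imwrite('pics/crop5.png',can[:,:,::-1])
```

```text
(no output)
```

View pics/crop5.png

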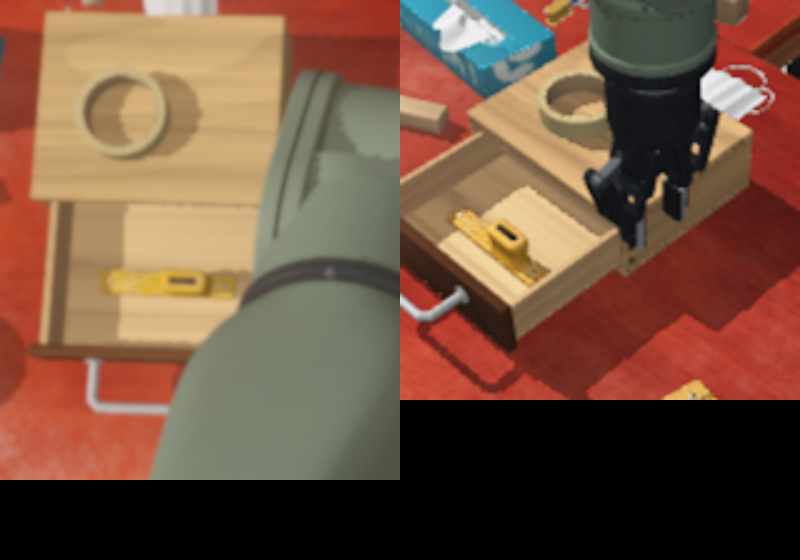

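The sander stands upright on the drawer floor (top crop (105–235, 282)). The drawer is still fully open, with its handle row at about 304 as before. The tape is unmoved and the gripper is clear.

```bash
python3 -c "
from workcell import bot
print(bot.hand_in())"
```

```text
the job is handed in; nothing more can be done
None
```

I pulled the drawer open to its stop, lowered the middle-sized yellow sander onto its floor, where it stands on its base, let go and handed in at about 13 s. In the pictures the tape, glue bottle and cork block stayed where they were, though the final close-up showed only the tape.

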